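Offer up a hinge leaf for its pin

ROBOT

A 6-joint arm with a two-finger parallel gripper is mounted at the origin on a cart in front of the work surface, level with it; the furniture and walls round the work are solid. World frame = base frame: x ahead of the robot, y to its left, z up, the work surface at z = 0. Lengths are in m, angles in rad, forces in N, time in s.
With the tool pointing down it reaches from about 0.3 to 0.775 m from the base axis. Payload 14.6 kg.
Tool frame: the origin (TCP) lies at the very end of the fingers, on their centre line; the grasp point (between the pads) lies 19 mm behind it; y points along the fingers, x is the direction in which the jaws open and shut, and the axes are right-handed (so a half turn about y gives the same grasp; the last joint's range is limited). The gripper opens to 94 mm and grips with 3 to 60 N. Pads are 16 mm wide; open, the fingers measure 119 mm over their backs; the gripper's body (75 mm by 177 mm) begins 78 mm behind the grasp point.
Start: joints at [1.25, 0.3, 1.521, -0, 1.321, -0.067], TCP at [0.138, 0.532, 0.205] pointing down, gripper open.
Joint ranges: [-3.03, 3.03], [-0.79, 2.21], [0.23, 2.52], [-1.04, 4.18], [0, 3.07], [-2.55, 2.55]. Speed limits (rad/s): [2.22, 2.22, 2.57, 3.14, 3.14, 3.14].

INTERFACE

Orientations are given as [roll, pitch, yaw] about the fixed x, y, z axes, in that order (R = Rz(yaw) Ry(pitch) Rx(roll)).
In Python, from station import * gives the robot as it stands.
- The arm moves only by the tool send_rows, never from a script. Its argument "series" is text: rows parted by semicolons, each of 7 numbers parted by spaces: the turn, a rotation vector about the tool's x, y, z in units of 5 degrees (1.0 is 5 degrees), then the shift along the tool's x, y, z in cm, then the opening, from -1 (shut) to 1 (fully open). A call has exactly 10 rows; each row is the pose to reach, as a shift and turn from the pose commanded when the call began, along the tool's axes at that moment; what a row does not reach only later rows make up. A row lasts 1/12 s, in which the tool goes at most 41.7 mm and 7.16 degrees, less where a joint would pass 70% of its speed; a pose out of reach is approached as far as the arm can. A call with a gripper value outside its range is refused whole. The fingers move at their own pace and stop on an object; "newtons" is the grip in N (left out, the last holds). Time passes only in rows, so rows that repeat a pose let the fingers close, or fill a call up. It gives the time, the measured TCP pose, the force and the opening at its end, in the units of the state.
- get_obs(): the state, without advancing time (a new reading comes with each control period).
- camera(name): name is "side" or "top" or "wrist"; returns the picture (480x640x3 uint8, red, green, blue); there is no depth.
- camera_info(name): a dict with "K" (3x3 intrinsics, pixels), "R" (3x3) and "t" (3): a world point X has camera coordinates R X + t; the wrist camera has in their place "mount" (4x4, takes a point from camera to tool coordinates, whose origin is the TCP and whose axes are the tool frame's). Camera axes: x right, y down, z forward; pixel columns grow to the right and rows downward; lengths in m; the calibration is good to about 2 mm. A picture is of the moment at which its call begins: read the wrist's pose just before it. camera_info takes no time and is no camera call.
- hand_in(): hands the job in, once; it reports no verdict.
The state is a dict: "time_s": time; "qpos": joint angles; "joint_vel": joint speeds; "tau": joint torques, N m; "ee_pos": TCP position; "eef_rot": TCP orientation; "force": force on the tool from outside, world axes, zero at the start; "moment": the same for the moment, N m; "grip_width": finger opening in m.
Only numpy, scipy, OpenCV 4.12 (cv2) and the standard library are available. Lean on these libraries where they do the work, as an engineer would, in place of code of your own. Each camera call takes 0.05 s, during which the arm holds its last target. There are 200 camera calls.

TASK

Swing the clamp arm fully down so that it holds the jamb block in its fixture. Then pick up the loose hinge leaf on its pale wooden rail and, with the hinge opened out flat, bring its knuckle between the two knuckles on the jamb block so that the three holes line up and the pin could be pushed through. Finish while still holding the leaf there in the air, level and still, without pushing it hard against the block, and leave the pin, the beeswax and the rosin alone.

Things in the scene. Friction and masses are not known exactly. Their poses are not given: they have to be found in the camera images.
- clamp (a joint): angle of the hold-down arm in rad: 0 = fully down on the jamb block, grows as the arm is raised (starts at 0.45 to 0.8, end stop at 1.0). The arm turns about the level x axis of clamp_pivot and stays where it is left (stiff hinge; about 2 N down at the ball moves it).
- clamp_ball (a point): centre of the red ball (26 mm across) at the free end of the steel clamp arm, 124 mm from the pivot; push down on the ball from above, following its arc, to close the clamp. When down its centre is 80 mm above the bench.
- clamp_pivot (a point): pivot of the clamp arm, 80 mm above the bench, on the fixture, which does not move; x from the front (knuckle side) of the jamb block to its back, y left. The arm reaches from here along -y over the block and its end lifts as it opens. The steel cheeks by the pivot rise to 88 mm.
- jamb_axis (a point): middle of the 26 mm gap between the jamb block's two brass knuckles, on the line through their holes, 63.5 mm above the bench; x points level to the block, y along the hole line (left), z up. Each knuckle: 18 mm outside, 10.4 mm hole, 14 mm long. In front of them the bench is clear.
- leaf_centre (a point): centre of the loose leaf's pale wooden rail, 70 x 36 x 24 mm (x, y, z), half-way up: 12 mm above the bench as it lies; x points to its brass knuckle, z up. Grip it across the 36 mm width. The knuckle's hole line runs along y, 45 mm ahead (+x) of and 13.5 mm above this point. To be held with its x along that of jamb_axis.
- leaf_left (a point): left (+y) end of the hole in the loose leaf's knuckle (18 mm outside, 10.4 mm hole, 22 mm long), on the hole line; belongs 11 mm to +y of jamb_axis.
- leaf_right (a point): right (-y) end of the same hole; belongs 11 mm to -y of jamb_axis.
- hinge_leaf: the same loose leaf with its rail; origin at the centre of the rail's underside, axes as leaf_centre. A 3 mm brass leaf lies on the rail's top. 75 to 125 g, balanced about 4 mm from the rail's centre towards the knuckle.
- jamb_block: brown jamb block, 60 x 90 x 50 mm (x, y, z), loose in a three-sided nest open at the front; origin at the centre of its underside, 12 mm above the bench, axes as jamb_axis. Its front face is 10 mm behind the hole line, its top 62 mm above the bench. The fixed leaf lies on its top.
- hinge_pin: steel hinge pin, 6 mm thick with 12 mm heads, 71 mm long, lying on the bench; leave alone.
- beeswax: yellow block of beeswax, 30 x 50 x 22 mm; leave alone.
- rosin: round brown cake of rosin, 43 mm across, 16 mm high; leave alone.
There are look-alikes about, which are no part of the job. What is shaped like the hinge_leaf but red or turquoise is not meant.

How it is judged:
On the way, in this order (a step that is already met when the one before it is completed fails the run):
1. the clamp arm is fully down (within 0.05 rad) (value of joint clamp below 0.05 rad), for 0.2 s.
2. the loose knuckle is between the fixed ones with the holes in line, held by the fingers (x of leaf_left in the frame of jamb_axis between -0.003 and 0.003 m and y of leaf_left in the frame of jamb_axis between 0.008 and 0.014 m and z of leaf_left in the frame of jamb_axis between -0.003 and 0.003 m and x of leaf_right in the frame of jamb_axis between -0.003 and 0.003 m and y of leaf_right in the frame of jamb_axis between -0.014 and -0.008 m and z of leaf_right in the frame of jamb_axis between -0.003 and 0.003 m and angle between leaf_centre's own z axis and vertical below 0.1 rad and contact force between the fingers and hinge_leaf above 1 N), for 0.3 s.
At the end, for the whole second after the job is handed in: clamp within 0.05 rad of fully down; both ends of the loose knuckle's hole within 3 mm of the fixed hole line (forwards, height) and of centred in the gap; leaf level within 0.1 rad, held by the fingers, still, pressing on the block with under 8 N; block within 10 mm of its start (all of step 2 and value of joint clamp below 0.05 rad and contact force between hinge_leaf and jamb_block below 8 N and linear speed of hinge_leaf below 0.01 m/s and distance of jamb_axis from where it was at the start of the episode below 0.01 m); the arm keeps its last pose, push and grip.
It fails at once if the hinge pin is moved by more than 15 mm (distance of hinge_pin from where it was at the start of the episode above 0.015 m).
It fails at once if the beeswax is moved by more than 15 mm (distance of beeswax from where it was at the start of the episode above 0.015 m).
It fails at once if the rosin is moved by more than 15 mm (distance of rosin from where it was at the start of the episode above 0.015 m).
It also fails if it takes over 56 s, if anything falls off the work surface, if the arm or the gripper's body presses on something with over 40 N, if the wrist force passes 120 N, or if a joint passes its speed limit or range.

## Working session

There is one attempt and no reset: what is moved stays moved. The work goes in short steps, Python scripts to look and compute and a tool call to move; the robot and the scene stay as the last step left them, time stands still between calls to the robot, and variables do not carry over. Pictures are saved under pics/ and viewed, on a budget of 10 in all, crops included, one or two more only if the job needs it, and the job is handed in when it is done.

Besides the shell and the picture viewer there is one more tool, called after ">>>" as a command line: name --argument value ..., lists and objects as JSON in quotes. send_rows: Moves the arm, as the interface text tells. Its arguments: {"type":"object","properties":{"series":{"type":"string"},"newtons":{"type":"number"}},"required":["series"]}

```bash
mkdir -p pics; ls; python3 - <<'E'
from station import *
import cv2
o=get_obs();print(o['time_s'],o['ee_pos'],o['eef_rot'],o['grip_width'])
for n in ['top','side','wrist']:
    i=camera_info(n);print(n,i)
    cv2.imwrite(f'pics/{n}0.png',camera(n)[:,:,::-1])
E
```

```text
pics
0.0 [0.13802566 0.53213358 0.20487273] [-1.57073111e+00  1.15855884e-03  1.31701068e+00] 0.09410827104817834
top {'K': array([[434.96998211,   0.        , 311.04702122],
       [  0.        , 434.96998211, 243.4710651 ],
       [  0.        ,   0.        ,   1.        ]]), 'R': array([[-2.48522343e-02, -9.99690180e-01, -1.38234309e-03],
       [-9.97666584e-01,  2.48898387e-02, -6.35757997e-02],
       [ 6.35905089e-02, -2.00883162e-04, -9.97976055e-01]]), 't': array([-0.004673  ,  0.56983544,  0.89633696])}
side {'K': array([[540.73264061,   0.        , 319.91250228],
       [  0.        , 540.73264061, 236.80046447],
       [  0.        ,   0.        ,   1.        ]]), 'R': array([[ 0.91039547, -0.41307717,  0.02339518],
       [-0.14265629, -0.36647817, -0.91942533],
       [ 0.38836744,  0.83370319, -0.39256812]]), 't': array([-0.53314602,  0.15802531,  1.16899913])}
wrist {'K': array([[350.85678665,   0.        , 318.26116535],
       [  0.        , 350.85678665, 241.44788801],
       [  0.        ,   0.        ,   1.        ]]), 'mount': array([[ 9.99999393e-01,  1.21868524e-04,  1.09538882e-03,
         1.17133920e-04],
       [-1.01702223e-03, -2.80968128e-01,  9.59716561e-01,
        -1.78978440e-01],
       [ 4.24728587e-04, -9.59717092e-01, -2.80967834e-01,
         8.27581355e-02],
       [ 0.00000000e+00,  0.00000000e+00,  0.00000000e+00,
         1.00000000e+00]])}
```

View pics/top0.png

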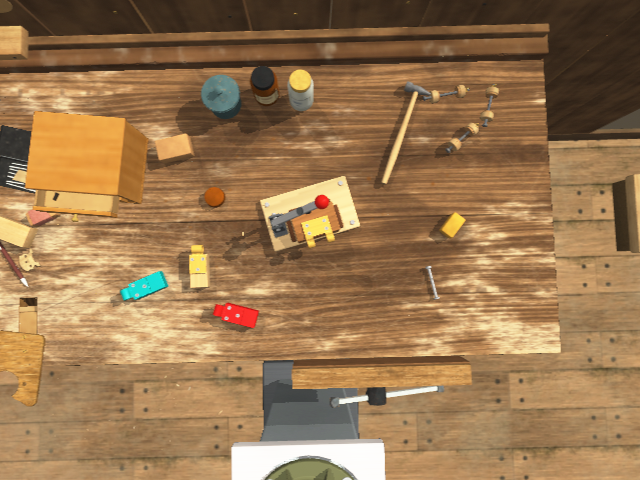

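View pics/side0.png

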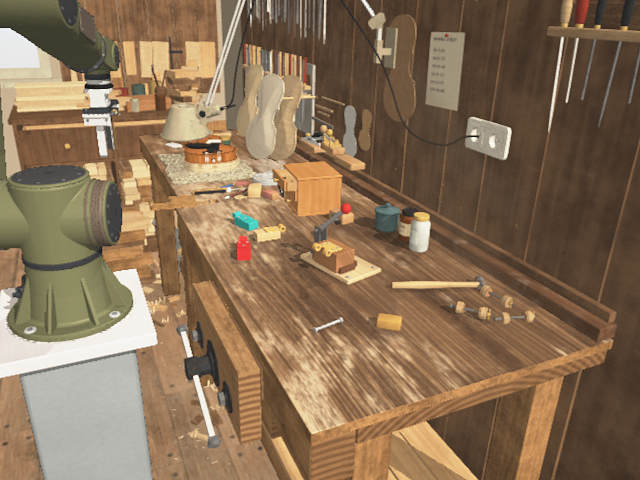

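The pictures show three leaf-shaped things in the top view: a pale wooden one with brass at (198,268), a turquoise one at (145,286) and a red one at (237,315). The pale one fits the description. The fixture is at (310,215), the red ball at (322,202), the rosin at (214,197), the beeswax at (453,225) and the pin at (432,282). I'll confirm with an enlarged crop.

```bash
python3 - <<'E'
import cv2
a=cv2.imread('pics/top0.png')
cv2.imwrite('pics/crop1.png',cv2.resize(a[170:300,175:365],None,fx=4.2,fy=4.2,interpolation=cv2.INTER_CUBIC))
E
```

```text
(no output)
```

View pics/crop1.png

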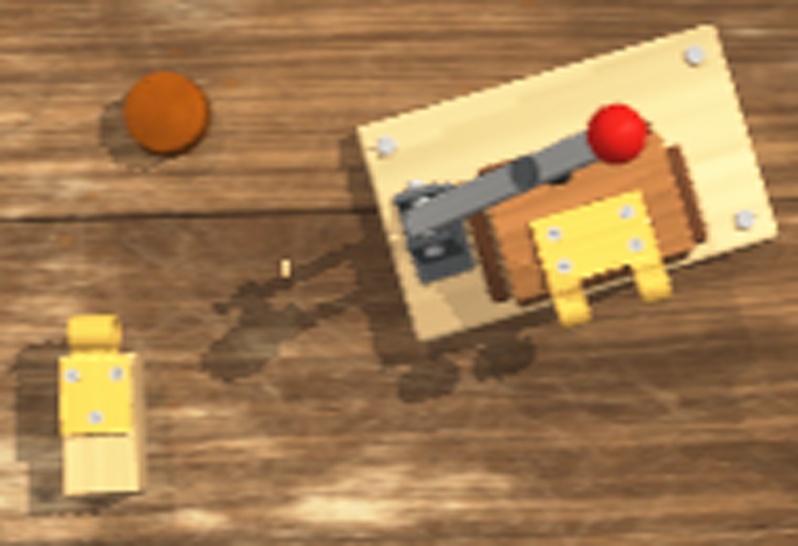

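The crop confirms it: the pale rail has a brass knuckle pointing up in the image, which is about world +x. The jamb knuckles are at the front of the block, at crop (573,310) and (655,285), and the clamp ball is at crop (617,133).

```bash
cat > h.py <<'E'
import numpy as np, cv2
from station import *
from scipy.spatial.transform import Rotation as Ro
def tool(o): return Ro.from_euler('xyz',o['eef_rot']).as_matrix(), np.array(o['ee_pos'])
def ray(n,px,o=None):
    i=camera_info(n); d=np.linalg.inv(i['K'])@np.array([px[0],px[1],1.])
    if n=='wrist':
        Rt,p=tool(o); M=i['mount']; return Rt@M[:3,3]+p, Rt@M[:3,:3]@d
    return -i['R'].T@i['t'], i['R'].T@d
def onz(n,px,z,o=None):
    c,d=ray(n,px,o); return c+d*(z-c[2])/d[2]
def proj(n,X,o=None):
    i=camera_info(n); X=np.array(X)
    if n=='wrist':
        Rt,p=tool(o); M=i['mount']; c=M[:3,:3].T@(Rt.T@(X-p)-M[:3,3])
    else: c=i['R']@X+i['t']
    u=i['K']@c; return u[:2]/u[2]
def tri(rs):
    A=0;b=0
    for c,d in rs:
        d=d/np.linalg.norm(d);P=np.eye(3)-np.outer(d,d);A=A+P;b=b+P@c
    return np.linalg.solve(A,b)
def go(pos,yaw,o=None,frm=None):
    "turn (5deg) and shift (cm) from the current (or given pos,yaw) pose to a tool-down pose"
    T=lambda y: Ro.from_euler('xyz',[-np.pi/2,0,y]).as_matrix()
    if frm is None: R,p=tool(o or get_obs())
    else: p,R=np.array(frm[0]),T(frm[1])
    w=Ro.from_matrix(R.T@T(yaw)).as_rotvec()/np.radians(5)
    return np.round(w,2),np.round(R.T@(np.array(pos)-p)*100,2)
E
python3 - <<'E'
from h import *
np.set_printoptions(precision=4,suppress=True)
t=cv2.imread('pics/top0.png');s=cv2.imread('pics/side0.png')
def red(im,box):
    x0,y0,x1,y1=box;c=im[y0:y1,x0:x1].astype(int)
    m=(c[...,2]>150)&(c[...,1]<60)&(c[...,0]<60);ys,xs=np.nonzero(m);print(len(xs));return xs.mean()+x0,ys.mean()+y0
bt=red(t,(305,185,340,215));bs=red(s,(330,195,360,218));print(bt,bs)
print('ball',tri([ray('top',bt),ray('side',bs)]))
C=lambda x,y:(x/4.2+175-.5,y/4.2+170-.5)
# base plate corners (plate top 12mm)
pl=[onz('top',C(*p),.012) for p in [(358,128),(713,27),(777,235),(422,340)]]
for p in pl: print('plate',p)
e=[pl[0]-pl[1],pl[3]-pl[2]]; print('yaw jamb y', [np.degrees(np.arctan2(-v[0],v[1])) for v in e])
f=[pl[0]-pl[3],pl[1]-pl[2]]; print('yaw jamb x', [np.degrees(np.arctan2(v[1],v[0])) for v in f])
for p in [(573,310),(655,285)]: print('knuckle',onz('top',C(*p),.068))
print('pivot',onz('top',C(430,215),.08))
lf=[onz('top',C(*p),.026) for p in [(63,493),(139,493),(134,354),(60,357)]]
for p in lf: print('leaf',p)
m=np.mean(lf,0); v=(lf[2]+lf[3]-lf[0]-lf[1]);print('centre',m,'yaw',np.degrees(np.arctan2(v[1],v[0])))
print('rosin',onz('top',C(166,112),.016))
E
```

```text
126
25
(np.float64(321.7142857142857), np.float64(200.95238095238096)) (np.float64(344.16), np.float64(209.4))
ball [ 0.6327 -0.0383  0.1622]
plate [0.6655 0.0881 0.012 ]
plate [ 0.7128 -0.0934  0.012 ]
plate [ 0.6057 -0.1226  0.012 ]
plate [0.557  0.0578 0.012 ]
yaw jamb y [np.float64(14.602890413794482), np.float64(15.087550738222985)]
yaw jamb x [np.float64(15.636419848818722), np.float64(15.228821437960985)]
knuckle [ 0.5667 -0.0186  0.068 ]
knuckle [ 0.5776 -0.0577  0.068 ]
pivot [0.6122 0.0472 0.08  ]
leaf [0.4852 0.2351 0.026 ]
leaf [0.4843 0.1976 0.026 ]
leaf [0.553  0.1995 0.026 ]
leaf [0.5524 0.2361 0.026 ]
centre [0.5187 0.2171 0.026 ] yaw 1.1903278663584167
rosin [0.6754 0.1845 0.016 ]
```

```bash
python3 - <<'E'
from h import *
print(go([0.631,-0.034,0.23],np.radians(15)))
E
```

```text
(array([ 0.000e+00,  1.209e+01, -1.000e-02]), array([-42.43,  -2.46, -61.93]))
```

>>> send_rows --series "0 0.6 0 -2 -0.5 -3 0; 0 1.2 0 -4 -1 -6 -1; 0 1.8 0 -6 -1.5 -9 -1; 0 2.4 0 -8.5 -2 -12.4 -1; 0 3 0 -10.6 -2.5 -15.5 -1; 0 3.6 0 -12.7 -2.5 -18.6 -1; 0 4.2 0 -14.8 -2.5 -21.7 -1; 0 4.8 0 -17 -2.5 -24.8 -1; 0 5.4 0 -19 -2.5 -27.9 -1; 0 6 0 -21.2 -2.5 -31 -1" --newtons 20

```text
time_s: 0.98
ee_pos: [0.3858, 0.2478, 0.2305]
eef_rot: [-1.571, -0.0, 0.791]
force: [0.6, 0.5, 0.3]
grip_width: 0.0307
```

```bash
python3 - <<'E'
from h import *
print(go([0.631,-0.034,0.23],np.radians(15)))
E
```

```text
(array([-0.  ,  6.06,  0.  ]), array([ -2.79,   0.05, -37.25]))
```

>>> send_rows --series "0 0.7 0 -0.3 0 -3.7 -1; 0 1.4 0 -0.6 0 -7.4 -1; 0 2.1 0 -0.9 0 -11.1 -1; 0 2.8 0 -1.2 0 -14.9 -1; 0 3.5 0 -1.5 0 -18.6 -1; 0 4.2 0 -1.8 0 -22.5 -1; 0 4.9 0 -2.1 0 -26.5 -1; 0 5.5 0 -2.4 0 -30 -1; 0 6.06 0 -2.7 0 -34 -1; 0 6.06 0 -2.79 0 -37.25 -1"

```text
time_s: 1.82
ee_pos: [0.6319, -0.0342, 0.23]
eef_rot: [-1.571, 0.001, 0.26]
force: [-0.6, 0.1, 0.0]
grip_width: 0.0007
```

```bash
python3 - <<'E'
from h import *
o=get_obs();print(o['ee_pos'],o['eef_rot'],o['grip_width'])
print(go([0.6327,-0.0383,0.18],np.radians(15)))
a=camera('wrist')[:,:,::-1];cv2.imwrite('pics/w1.png',a);t=camera('top')[:,:,::-1];cv2.imwrite('pics/t1.png',t)
m=((a[...,2]>140)&(a[...,1]<60)&(a[...,0]<60));ys,xs=np.nonzero(m);print(len(xs),xs.min() if len(xs) else 0,xs.max() if len(xs) else 0,ys.mean())
print('pred',proj('wrist',[0.6327,-0.0383,0.1622],o),proj('wrist',[0.6327,-0.0383,0.1752],o))
E
```

```text
[ 0.63187501 -0.03418932  0.22995936] [-1.57072689e+00  5.50955102e-04  2.60469224e-01] 0.0007113679550482853
(array([-0.  , -0.02, -0.01]), array([-0.02,  5.  , -0.42]))
299 156 180 18.70903010033445
pred [318.32645842 260.45673831] [318.30312645 266.55955073]
```

View pics/w1.png

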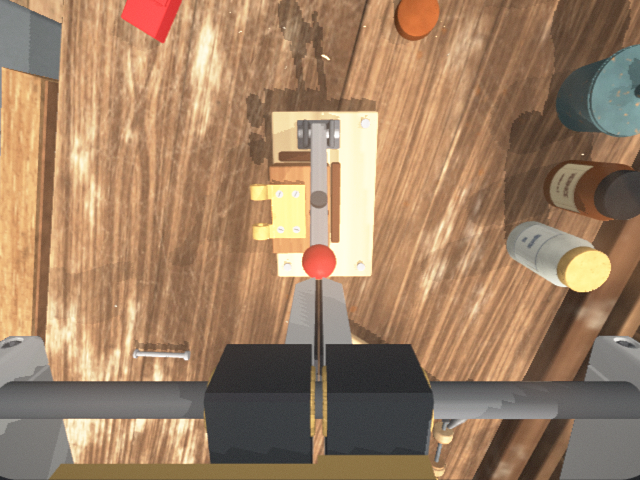

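The ball shows at (319,262) against a predicted 260, so the estimate is good. I'll push it along its arc.

>>> send_rows --series "0 0 0 0 3 -0.3 -1; 0 0 0 0 4.8 -0.42 -1; 0 0 0 0 5.5 -0.42 -1; 0 0 0 0 6 -0.8 -1; 0 0 0 0 6.4 -1.12 -1; 0 0 0 0 6.9 -1.45 -1; 0 0 0 0 7.3 -1.74 -1; 0 0 0 0 7.8 -2 -1; 0 0 0 0 8.3 -2.27 -1; 0 0 0 0 8.8 -2.5 -1"

```text
time_s: 2.75
ee_pos: [0.6376, -0.0564, 0.1422]
eef_rot: [-1.571, -0.001, 0.264]
force: [1.1, -2.1, 2.0]
grip_width: 0.0002
```

>>> send_rows --series "0 0 0 0 0.5 -0.2 -1; 0 0 0 0 1 -0.37 -1; 0 0 0 0 1.6 -0.55 -1; 0 0 0 0 2.1 -0.67 -1; 0 0 0 0 2.7 -0.8 -1; 0 0 0 0 3.2 -0.88 -1; 0 0 0 0 3.8 -0.95 -1; 0 0 0 0 4.4 -1 -1; 0 0 0 0 4.8 -1 -1; 0 0 0 0 5 -1 -1"

```text
time_s: 3.58
ee_pos: [0.6401, -0.0657, 0.0928]
eef_rot: [-1.571, -0.0, 0.265]
force: [-6.9, -0.2, 20.5]
grip_width: 0.0003
```

>>> send_rows --series "0 0 0 0 0 0 -1; 0 0 0 0 0 0 -1; 0 0 0 0 -2 0 -1; 0 0 0 0 -5 0 -1; 0 0 0 0 -9 0 -1; 0 0 0 0 -12 0 0; 0 0 0 0 -12 0 1; 0 0 0 0 -12 0 1; 0 0 0 0 -12 0 1; 0 0 0 0 -12 0 1"

```text
time_s: 4.42
ee_pos: [0.6394, -0.0655, 0.2105]
eef_rot: [-1.57, 0.003, 0.265]
force: [0.7, -0.1, -0.8]
grip_width: 0.0303
```

```bash
python3 - <<'E'
from h import *
o=get_obs();print(o['ee_pos'],o['eef_rot'])
a=camera('wrist')[:,:,::-1];cv2.imwrite('pics/w2.png',a)
c=a[:300,150:490];cv2.imwrite('pics/w2c.png',cv2.resize(c,None,fx=2,fy=2,interpolation=cv2.INTER_CUBIC))
m=((a[...,2]>140)&(a[...,1]<60)&(a[...,0]<60));ys,xs=np.nonzero(m);print(len(xs),np.median(xs),np.median(ys))
d=[.612+.032-.002,.049-.120]
for z in (.08,): print(proj('wrist',[*d,z],o))
print(go([0.505,0.2171,0.21],np.radians(91.2)))
E
```

```text
[ 0.63944322 -0.06545536  0.21050292] [-1.56952257  0.00266167  0.26462588]
0 nan nan
[320.10327753 239.75941747]
(array([ -0.03, -15.21,  -0.02]), array([-5.59,  0.12, 30.79]))
  return _methods._mean(a, axis=axis, dtype=dtype,
  ret = ret.dtype.type(ret / rcount)
```

View pics/w2c.png

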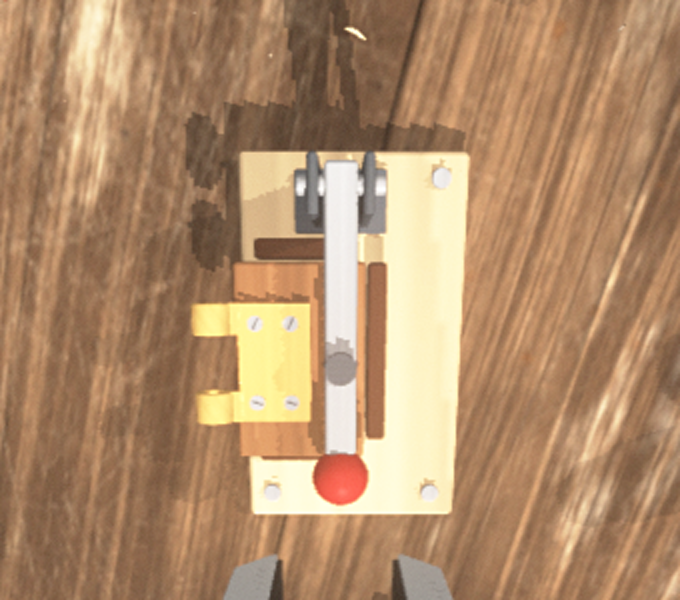

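The clamp is down: the ball is at crop (340,478), which is full-frame (320,239), matching the predicted position for fully closed. Next I'll measure the jamb axis from this view and move over the leaf.

```bash
cat > jamb.py <<'E'
from h import *
a=cv2.imread('pics/w2.png')
o=dict(ee_pos=[0.63944322,-0.06545536,0.21050292],eef_rot=[-1.56952257,0.00266167,0.26462588])
for yaw in (15,15.2):
    w=np.radians(yaw);X=np.array([np.cos(w),np.sin(w),0]);Y=np.array([-np.sin(w),np.cos(w),0])
    F=lambda x,y:(150+x/2-.25,y/2-.25)
    fl=onz('wrist',F(192,320),.0653,o)+.0088*X; fr=onz('wrist',F(197,410),.0653,o)+.0088*X
    yl=onz('wrist',F(215,336),.0722,o)-.013*Y; yr=onz('wrist',F(215,424),.0722,o)+.027*Y
    print(yaw,'x',fl@X,fr@X,'y',yl@Y,yr@Y)
    x=(fl@X+fr@X)/2; y=(yl@Y+yr@Y)/2; print('axis',x*X+y*Y)
E
python3 jamb.py
```

```text
15 x 0.5431562681575729 0.5432552014527513 y -0.18367302991587298 -0.1834159274391666
axis [ 0.57220125 -0.03669836  0.        ]
15.2 x 0.5425799978472486 0.5425356901846163 y -0.18557654970114054 -0.18531290680869397
axis [ 0.57219887 -0.03670443  0.        ]
```

>>> send_rows --series "0 -1.4 0 -0.5 0 3 1; 0 -2.8 0 -1.1 0 6 1; 0 -4.2 0 -1.6 0 9 1; 0 -5.6 0 -2.2 0 12.2 1; 0 -7 0 -2.8 0 15.4 1; 0 -8.4 0 -3.4 0 18.5 1; 0 -9.8 0 -3.9 0 21.6 1; 0 -11.2 0 -4.5 0 24.6 1; 0 -12.6 0 -5 0 27.7 1; 0 -14 0 -5.59 0 30.8 1"

```text
time_s: 5.3
ee_pos: [0.5044, 0.2182, 0.2115]
eef_rot: [-1.569, 0.001, 1.492]
force: [0.9, 0.3, 0.1]
grip_width: 0.0937
```

>>> send_rows --series "0 -1.2 0 0 0 0 1; 0 -1.2 0 0 0 0 1; 0 -1.2 0 0 0 0 1; 0 -1.2 0 0 0 0 1; 0 -1.2 0 0 0 0 1; 0 -1.2 0 0 0 0 1; 0 -1.2 0 0 0 0 1; 0 -1.2 0 0 0 0 1; 0 -1.2 0 0 0 0 1; 0 -1.2 0 0 0 0 1"

```text
time_s: 6.13
ee_pos: [0.5055, 0.217, 0.2124]
eef_rot: [-1.571, 0.0, 1.591]
force: [0.9, -0.2, 0.2]
grip_width: 0.0939
```

```bash
python3 - <<'E'
from h import *
o=get_obs();print(o['ee_pos'],o['eef_rot'],o['grip_width'])
a=camera('wrist')[:,:,::-1];cv2.imwrite('pics/w3.png',a)
cv2.imwrite('pics/w3c.png',cv2.resize(a[60:360,180:460],None,fx=2,fy=2,interpolation=cv2.INTER_CUBIC))
print(proj('wrist',[0.5187,.2171,.027],o))
E
```

```text
[0.50554824 0.21697112 0.21244558] [-1.57080060e+00  1.34868400e-05  1.59062283e+00] 0.09386864034067494
[317.47584787 231.66001469]
```

View pics/w3c.png

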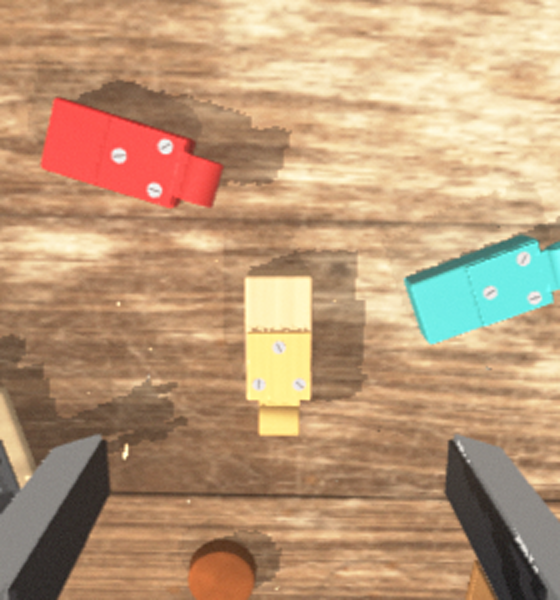

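The pale leaf runs from crop (245,276) to (311,402), with its knuckle at (259–299, 435), and it is nearly aligned with the tool.

```bash
python3 - <<'E'
from h import *
o=get_obs();a=cv2.imread('pics/w3.png')
F=lambda x,y:(180+x/2-.25,60+y/2-.25)
P=[onz('wrist',F(*p),z,o) for p,z in [((245,276),.024),((311,276),.024),((311,401),.027),((247,401),.027),((259,420),.0345),((299,420),.0345)]]
for p in P: print(p.round(4))
c=np.mean(P[:4],0);v=P[2]+P[3]-P[0]-P[1];k=(P[4]+P[5])/2-c
print(c,np.degrees(np.arctan2(v[1],v[0])),np.degrees(np.arctan2(k[1],k[0])))
w=np.arctan2(v[1],v[0])
print(go([c[0],c[1],.004],np.radians(91)))
E
```

```text
[0.4829 0.2004 0.024 ]
[0.4822 0.2351 0.024 ]
[0.5508 0.2373 0.027 ]
[0.5515 0.2022 0.027 ]
[0.5596 0.209  0.0345]
[0.5592 0.2307 0.0345]
[0.51684652 0.21875805 0.0255    ] 1.6423251173389157 1.5162218779386596
(array([-0.  ,  0.03,  0.  ]), array([ 0.15, 20.84, -1.13]))
```

>>> send_rows --series "0 -0.1 0 0.15 3 -1.2 0.4; 0 -0.1 0 0.15 6 -1.2 0.4; 0 -0.1 0 0.15 9 -1.2 0.4; 0 -0.1 0 0.15 12 -1.2 0.4; 0 -0.1 0 0.15 15 -1.2 0.4; 0 -0.1 0 0.15 17 -1.2 0.4; 0 -0.1 0 0.15 19 -1.2 0.4; 0 -0.1 0 0.15 20 -1.2 0.4; 0 -0.1 0 0.15 20.8 -1.2 0.4; 0 -0.1 0 0.15 20.8 -1.2 0.4"

```text
time_s: 7.02
ee_pos: [0.5171, 0.2186, 0.0035]
eef_rot: [-1.569, 0.0, 1.6]
force: [-0.6, 0.0, -1.0]
grip_width: 0.0661
```

>>> send_rows --series "0 0 0 0 0 0 -0.5; 0 0 0 0 0 0 -0.5; 0 0 0 0 0 0 -0.5; 0 0 0 0 0 0 -0.5; 0 0 0 0 0 0 -0.5; 0 0 0 0 0 0 -0.5; 0 0 0 0 0 0 -0.5; 0 0 0 0 0 0 -0.5; 0 0 0 0 0 0 -0.5; 0 0 0 0 0 0 -0.5" --newtons 30

```text
time_s: 7.85
ee_pos: [0.5178, 0.2189, 0.005]
eef_rot: [-1.572, -0.0, 1.6]
force: [-1.2, -0.4, 5.5]
grip_width: 0.0358
```

```bash
python3 - <<'E'
from h import *
o=get_obs();print(o['ee_pos'],o['eef_rot'],o['grip_width'],o['force'])
a=camera('wrist')[:,:,::-1];cv2.imwrite('pics/w4.png',a)
w=np.radians(15.1);X=np.array([np.cos(w),np.sin(w),0])
J=np.array([.5722,-.0367,0])
# leaf centre x relative to tool: unknown few mm; pregrasp estimate
p=J-(.045+.06)*X; p[2]=.15; print(p,go(p,w+np.pi/2-np.radians(.0)))
E
```

```text
[0.5177632  0.21885798 0.00500959] [-1.57150683e+00 -1.89935620e-04  1.59976804e+00] 0.035755644138385105 [-1.24482637 -0.44385164  5.49560769]
[ 0.47082537 -0.06405297  0.15      ] (array([ 0.01, -2.69,  0.  ]), array([-28.14, -14.51,   5.5 ]))
```

>>> send_rows --series "0 0 0 0 -1 0 -0.5; 0 0 0 0 -3 0 -0.5; 0 0 0 0 -6 0 -0.5; 0 0 0 0 -9 0 -0.5; 0 0 0 0 -12 0 -0.5; 0 -0.3 0 -3 -14.5 0.5 -0.5; 0 -0.8 0 -6 -14.5 1.2 -0.5; 0 -1.3 0 -9 -14.5 1.8 -0.5; 0 -1.6 0 -12 -14.5 2.4 -0.5; 0 -1.8 0 -15 -14.5 3 -0.5"

```text
time_s: 8.73
ee_pos: [0.4912, 0.0667, 0.1501]
eef_rot: [-1.571, 0.0, 1.759]
force: [1.0, -0.6, -0.6]
grip_width: 0.036
```

>>> send_rows --series "0 -0.2 0 -3 0 0.3 -0.5; 0 -0.4 0 -6 0 0.8 -0.5; 0 -0.7 0 -9 0 1.0 -0.5; 0 -0.89 0 -11 0 0.8 -0.5; 0 -0.89 0 -12 0 0.6 -0.5; 0 -0.89 0 -13.3 0 0.4 -0.5; 0 -0.89 0 -13.3 0 0.4 -0.5; 0 -0.89 0 -13.3 0 0.4 -0.5; 0 -0.89 0 -13.3 0 0.4 -0.5; 0 -0.89 0 -13.3 0 0.4 -0.5"

```text
time_s: 9.57
ee_pos: [0.5124, -0.0626, 0.1495]
eef_rot: [-1.571, -0.0, 1.835]
force: [0.3, -0.9, -0.8]
grip_width: 0.0359
```

```bash
python3 - <<'E'
from h import *
o=get_obs();print(o['ee_pos'],o['eef_rot'],o['grip_width'],o['force'])
a=camera('wrist')[:,:,::-1];cv2.imwrite('pics/w5.png',a)
cv2.imwrite('pics/w5c.png',cv2.resize(a[150:430,180:460],None,fx=2,fy=2,interpolation=cv2.INTER_CUBIC))
w=np.radians(15.1);X=np.array([np.cos(w),np.sin(w),0])
J=np.array([.5722,-.0367,0])
p=J-(.045+.06)*X; p[2]=.15; print(p,go(p,w+np.pi/2))
E
```

```text
[ 0.51241479 -0.06256057  0.14947949] [-1.57071091e+00 -1.41963505e-04  1.83541330e+00] 0.03589113977952016 [ 0.29543271 -0.90421744 -0.82717393]
[ 0.47082537 -0.06405297  0.15      ] (array([-0.  ,  0.01,  0.  ]), array([ 0.95, -0.05,  4.05]))
```

View pics/w5.png

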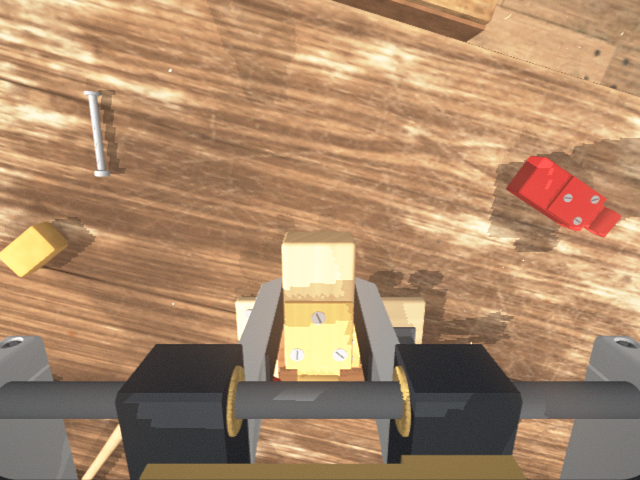

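The leaf is held at (285–355, 235–375), but its knuckle is hidden behind the gripper. I'll hover forward at height so this same tool yaw can check the jamb knuckles.

>>> send_rows --series "0 0 0 0.3 -0.5 -2 -0.5; 0 0 0 0.6 -0.5 -4 -0.5; 0 0 0 0.95 -0.5 -6 -0.5; 0 0 0 0.95 -0.5 -8 -0.5; 0 0 0 0.95 -0.5 -9.5 -0.5; 0 0 0 0.95 -0.5 -10.5 -0.5; 0 0 0 0.95 -0.5 -10.5 -0.5; 0 0 0 0.95 -0.5 -10.5 -0.5; 0 0 0 0.95 -0.5 -10.5 -0.5; 0 0 0 0.95 -0.5 -10.5 -0.5"

```text
time_s: 10.45
ee_pos: [0.6109, -0.027, 0.1546]
eef_rot: [-1.571, 0.0, 1.834]
force: [-0.4, 0.6, -0.8]
grip_width: 0.0357
```

```bash
python3 - <<'E'
from h import *
o=get_obs();print(repr(o['ee_pos']),repr(o['eef_rot']),o['grip_width'],o['force'])
a=camera('wrist')[:,:,::-1];cv2.imwrite('pics/w6.png',a)
cv2.imwrite('pics/w6c.png',cv2.resize(a[150:400,210:430],None,fx=3,fy=2.4,interpolation=cv2.INTER_CUBIC))
print(proj('wrist',[.5722,-.0367,.0635],o))
E
```

```text
array([ 0.61088408, -0.02698007,  0.15464482]) array([-1.57080308e+00,  1.00408140e-05,  1.83437096e+00]) 0.0357073049640678 [-0.35681378  0.58665613 -0.77046938]
[318.31141695 196.15404008]
```

View pics/w6c.png

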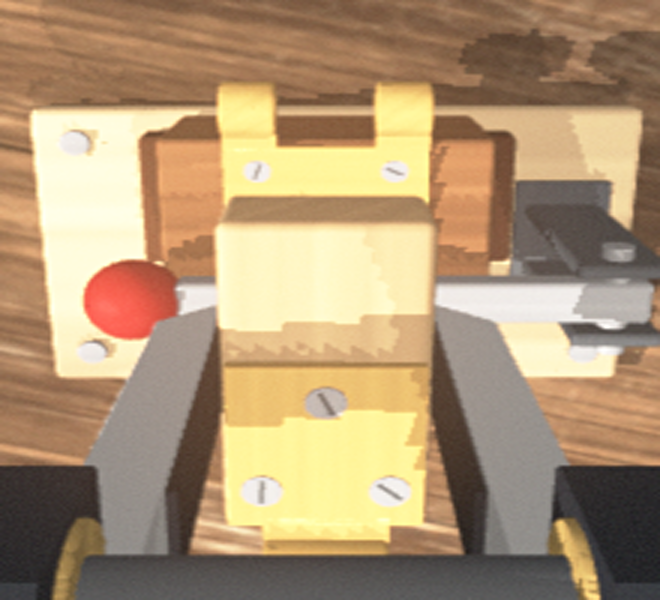

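Seen from here, the gap between the knuckles is centred at column 318.3, which matches the prediction, and both knuckle fronts are at the same row. The held leaf is centred and straight, at crop x of about 326.

```bash
python3 - <<'E'
from h import *
o=dict(ee_pos=[0.61088408,-0.02698007,0.15464482],eef_rot=[-1.57080308,0,1.83437096])
R,p=tool(o);F=lambda x,y:(210+x/3-.33,150+y/2.4-.3)
w=np.radians(15.1);X=np.array([np.cos(w),np.sin(w),0]);Y=np.array([-np.sin(w),np.cos(w),0])
for px in [(247,84),(405,84)]:
    c,d=ray('wrist',F(*px),o); n=np.array([d@X,d[2]]);n/=np.linalg.norm(n)
    # tangent normal on the front (-X) side
    t=np.array([n[1],-n[0]]); t=t if t[0]<0 else -t
    q=onz('wrist',F(*px),.0635+.009*t[1],o); print('axis x',q@X-.009*t[0],t)
print('expected',np.array([.5722,-.0367,0])@X)
for gy in [(276,375),(218,434)]:
    q=[onz('wrist',F(g,100),.0725,o)@Y for g in gy];print('y',q,np.mean(q))
print('expected',np.array([.5722,-.0367,0])@Y)
z0=p[2]-.005
for px,h in [((217,225),.024),((434,225),.024),((226,366),.0255),((228,522),.027),((425,522),.027)]:
    q=R.T@(onz('wrist',F(*px),z0+h,o)-p);print('tool mm',(q*1000).round(1))
E
```

```text
axis x 0.5431485108978621 [-0.99217426 -0.12486089]
axis x 0.5431387282625733 [-0.99217869 -0.12482567]
expected 0.5428829239219075
y [np.float64(-0.19689923346013752), np.float64(-0.1723322589137338)] -0.18461574618693566
y [np.float64(-0.21128839980103323), np.float64(-0.15768764123867843)] -0.18448802051985583
expected -0.18449352539859096
tool mm [-16.8 -19.   34.7]
tool mm [ 17.6 -19.   34.7]
tool mm [-16.  -20.5   4.8]
tool mm [-16.5 -22.  -31.7]
tool mm [ 17.7 -22.  -31.7]
```

```bash
python3 - <<'E'
from h import *
o=dict(ee_pos=[0.50554824,0.21697112,0.21244558],eef_rot=[-1.5708,0,1.59062283])
a=cv2.imread('pics/w3.png').astype(int)
print('front col318', a[268:284,319].tolist()); print('back', a[190:206,319].tolist())
def knx(row):
    px=(180+279/2-.25,row)
    c,d=ray('wrist',px,o);n=np.array([d[0],d[2]]);n/=np.linalg.norm(n)
    t=np.array([-n[1],n[0]]);t=t if t[0]>0 else -t
    q=onz('wrist',px,.0255+.009*t[1],o);return q[0]-.009*t[0]
for r in (277,277.5,278): print(r,knx(r),'centre',knx(r)-.045)
E
```

```text
front col318 [[128, 219, 250], [135, 227, 252], [139, 232, 253], [144, 235, 254], [145, 238, 254], [145, 238, 254], [143, 237, 254], [143, 237, 254], [142, 236, 255], [113, 192, 238], [81, 116, 158], [85, 117, 156], [102, 135, 176], [99, 132, 174], [98, 133, 175], [107, 142, 186]]
back [[83, 108, 136], [80, 104, 133], [78, 103, 133], [82, 108, 138], [82, 109, 140], [89, 121, 152], [89, 121, 152], [93, 130, 164], [139, 194, 234], [177, 237, 255], [196, 247, 255], [197, 247, 255], [196, 246, 255], [194, 246, 255], [194, 246, 255], [199, 247, 255]]
277 0.5620226735753936 centre 0.5170226735753936
277.5 0.5626188814986715 centre 0.5176188814986714
278 0.5632155846317486 centre 0.5182155846317485
```

```bash
cat > tgt.py <<'E'
from h import *
w=np.radians(15.1);X=np.array([np.cos(w),np.sin(w),0]);Y=np.array([-np.sin(w),np.cos(w),0])
def T(back,z): p=.4985*X-.1845*Y-back*X;p[2]=z;return p
o=get_obs();print(o['ee_pos'],(np.array(o['ee_pos'])@X,np.array(o['ee_pos'])@Y),o['force'],o['eef_rot'])
for b,z in [(.04,.155),(.04,.043),(0,.043)]: print(b,z,T(b,z),go(T(b,z),w+np.pi/2,o))
E
python3 tgt.py
```

```text
[ 0.61096833 -0.02704992  0.15472516] (np.float64(0.5828265720008365), np.float64(-0.1852759652791074)) [-0.22137796 -0.70275996 -1.00836092] [-1.57093290e+00  1.10838564e-04  1.83430752e+00]
0.04 0.155 [ 0.49073228 -0.05868838  0.155     ] (array([ 0., -0., -0.]), array([ 0.08, -0.03, 12.43]))
0.04 0.043 [ 0.49073228 -0.05868838  0.043     ] (array([ 0., -0., -0.]), array([ 0.08, 11.17, 12.43]))
0 0.043 [ 0.52935119 -0.0482682   0.043     ] (array([ 0., -0., -0.]), array([ 0.08, 11.17,  8.43]))
```

>>> send_rows --series "0 0 0 0.08 0 3 -0.5; 0 0 0 0.08 0 6 -0.5; 0 0 0 0.08 0 9 -0.5; 0 0 0 0.08 0 11 -0.5; 0 0 0 0.08 0 12.4 -0.5; 0 0 0 0.08 3 12.4 -0.5; 0 0 0 0.08 6 12.4 -0.5; 0 0 0 0.08 9 12.4 -0.5; 0 0 0 0.08 11.2 12.4 -0.5; 0 0 0 0.08 11.2 12.4 -0.5"

```text
time_s: 11.33
ee_pos: [0.489, -0.0582, 0.039]
eef_rot: [-1.565, -0.003, 1.834]
force: [-0.6, -0.2, -1.4]
grip_width: 0.0357
```

```bash
python3 tgt.py
```

```text
[ 0.48900684 -0.0581802   0.03901185] (np.float64(0.4569665131752267), np.float64(-0.18355987284938285)) [-0.60084813 -0.16330571 -1.40099321] [-1.56541329 -0.00264102  1.83412016]
0.04 0.155 [ 0.49073228 -0.05868838  0.155     ] (array([-0.06, -0.  ,  0.03]), array([ -0.06, -11.6 ,  -0.09]))
0.04 0.043 [ 0.49073228 -0.05868838  0.043     ] (array([-0.06, -0.  ,  0.03]), array([-0.09, -0.4 , -0.15]))
0 0.043 [ 0.52935119 -0.0482682   0.043     ] (array([-0.06, -0.  ,  0.03]), array([-0.09, -0.42, -4.15]))
```

>>> send_rows --series "0 0 0 0 0 0 -0.5; 0 0 0 0 0 0 -0.5; 0 0 0 0 0 0 -0.5; 0 0 0 0 0 0 -0.5; 0 0 0 0 0 0 -0.5; 0 0 0 0 0 0 -0.5; 0 0 0 0 0 0 -0.5; 0 0 0 0 0 0 -0.5; 0 0 0 0 0 0 -0.5; 0 0 0 0 0 0 -0.5"

```text
time_s: 12.17
ee_pos: [0.4915, -0.0585, 0.0424]
eef_rot: [-1.571, -0.0, 1.834]
force: [-0.3, 0.8, -1.4]
grip_width: 0.036
```

```bash
python3 tgt.py
```

```text
[ 0.49146017 -0.05846971  0.04242162] (np.float64(0.45925971609255994), np.float64(-0.18447849283111714)) [-0.33309571  0.75032658 -1.39378607] [-1.57070592e+00 -2.15211116e-05  1.83449773e+00]
0.04 0.155 [ 0.49073228 -0.05868838  0.155     ] (array([-0.,  0.,  0.]), array([ -0.  , -11.26,   0.08]))
0.04 0.043 [ 0.49073228 -0.05868838  0.043     ] (array([-0.,  0.,  0.]), array([-0.  , -0.06,  0.08]))
0 0.043 [ 0.52935119 -0.0482682   0.043     ] (array([-0.,  0.,  0.]), array([-0.  , -0.06, -3.92]))
```

>>> send_rows --series "0 0 0 0 -0.06 -0.4 -0.5; 0 0 0 0 -0.06 -0.9 -0.5; 0 0 0 0 -0.06 -1.4 -0.5; 0 0 0 0 -0.06 -1.9 -0.5; 0 0 0 0 -0.06 -2.4 -0.5; 0 0 0 0 -0.06 -2.9 -0.5; 0 0 0 0 -0.06 -3.3 -0.5; 0 0 0 0 -0.06 -3.6 -0.5; 0 0 0 0 -0.06 -3.8 -0.5; 0 0 0 0 -0.06 -3.92 -0.5"

```text
time_s: 13.0
ee_pos: [0.5295, -0.0482, 0.043]
eef_rot: [-1.571, -0.0, 1.835]
force: [-0.3, -0.8, -1.6]
grip_width: 0.0358
```

>>> send_rows --series "0 0 0 0 0 0 -0.5; 0 0 0 0 0 0 -0.5; 0 0 0 0 0 0 -0.5; 0 0 0 0 0 0 -0.5; 0 0 0 0 0 0 -0.5; 0 0 0 0 0 0 -0.5; 0 0 0 0 0 0 -0.5; 0 0 0 0 0 0 -0.5; 0 0 0 0 0 0 -0.5; 0 0 0 0 0 0 -0.5"

```text
time_s: 13.83
ee_pos: [0.5293, -0.0482, 0.0431]
eef_rot: [-1.571, 0.0, 1.835]
force: [-0.2, -0.1, -1.3]
grip_width: 0.0359
```

```bash
python3 tgt.py; python3 - <<'E'
from h import *
o=get_obs()
a=camera('wrist')[:,:,::-1];cv2.imwrite('pics/w7.png',a)
s=camera('side')[:,:,::-1];cv2.imwrite('pics/s7.png',s)
t=camera('top')[:,:,::-1];cv2.imwrite('pics/t7.png',t)
u=proj('side',[.5722,-.0367,.0635]);v=proj('top',[.5722,-.0367,.0635]);print(u,v)
r=lambda im,c:cv2.resize(im[int(c[1])-30:int(c[1])+30,int(c[0])-40:int(c[0])+40],(390,292),interpolation=cv2.INTER_CUBIC)
top=np.hstack([r(s,u),r(t,v)]); b=cv2.resize(a[210:400,220:420],(307,292),interpolation=cv2.INTER_CUBIC)
b=np.hstack([b,np.zeros((292,780-307,3),np.uint8)])
cv2.imwrite('pics/c7.png',np.vstack([top,b]))
E
```

```text
[ 0.5293253  -0.04824932  0.0430622 ] (np.float64(0.49847992069166347), np.float64(-0.18447502397408727)) [-0.19049587 -0.06867108 -1.29791072] [-1.57081873e+00  5.74429418e-06  1.83450279e+00]
0.04 0.155 [ 0.49073228 -0.05868838  0.155     ] (array([ 0.,  0., -0.]), array([ -0.  , -11.19,   4.  ]))
0.04 0.043 [ 0.49073228 -0.05868838  0.043     ] (array([ 0.,  0., -0.]), array([-0.  ,  0.01,  4.  ]))
0 0.043 [ 0.52935119 -0.0482682   0.043     ] (array([ 0.,  0., -0.]), array([-0.  ,  0.01, -0.  ]))
[321.70501159 249.53793116] [319.90663723 240.479118  ]
```

View pics/c7.png

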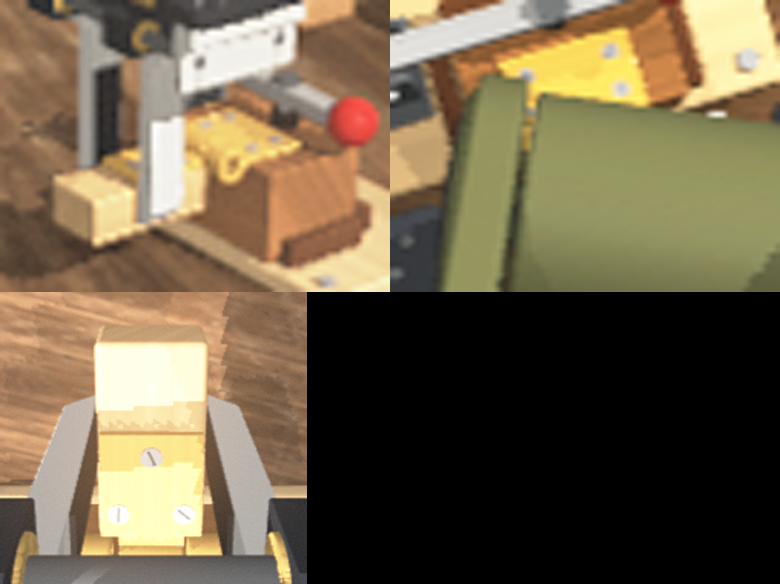

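The wrist part of the composite shows the loose knuckle between the fixed ones, with even gaps (fixed at 82–115 and 185–222, loose at 118–185). I'll check the height in the side view against projected rail corners and the fixed hole at crop (232,165).

```bash
python3 - <<'E'
from h import *
w=np.radians(15.1);X=np.array([np.cos(w),np.sin(w),0]);Y=np.array([-np.sin(w),np.cos(w),0]);Z=np.array([0,0,1])
J=.5430*X-.1845*Y+.0635*Z
u=np.array([281,219])
c=lambda P:((proj('side',P)-u+.5)*4.875).round(0)
L=J-.045*X-.0135*Z
for n,P in dict(hole=J-.027*Y,blt=L-.035*X+.018*Y+.012*Z,brt=L-.035*X-.018*Y+.012*Z,brb=L-.035*X-.018*Y-.012*Z,frt=L+.035*X-.018*Y+.015*Z,frb=L+.035*X-.018*Y-.012*Z,blk_top=J+.01*X-.045*Y-.0015*Z,blk_bot=J+.01*X-.045*Y-.0515*Z,ball=J+0*X).items(): print(n,c(P))
s=cv2.imread('pics/s7.png')
i=cv2.resize(s[225:272,288:348],None,fx=12.5,fy=12.5,interpolation=cv2.INTER_CUBIC)
cv2.imwrite('pics/s7c.png',i)
f=lambda P:tuple(((proj('side',P)-[288,225]+.5)*12.5).round(0)); print('hole',f(J-.027*Y),'brt',f(L-.035*X-.018*Y+.012*Z),'brb',f(L-.035*X-.018*Y-.012*Z),'blk',f(J+.01*X-.045*Y-.0015*Z))
E
```

```text
hole [236. 169.]
blt [ 53. 182.]
brt [ 98. 207.]
brb [ 97. 252.]
frt [209. 165.]
frb [207. 214.]
blk_top [274. 179.]
blk_bot [271. 269.]
ball [201. 151.]
hole (np.float64(517.0), np.float64(359.0)) brt (np.float64(163.0), np.float64(457.0)) brb (np.float64(162.0), np.float64(570.0)) blk (np.float64(616.0), np.float64(384.0))
```

View pics/s7c.png

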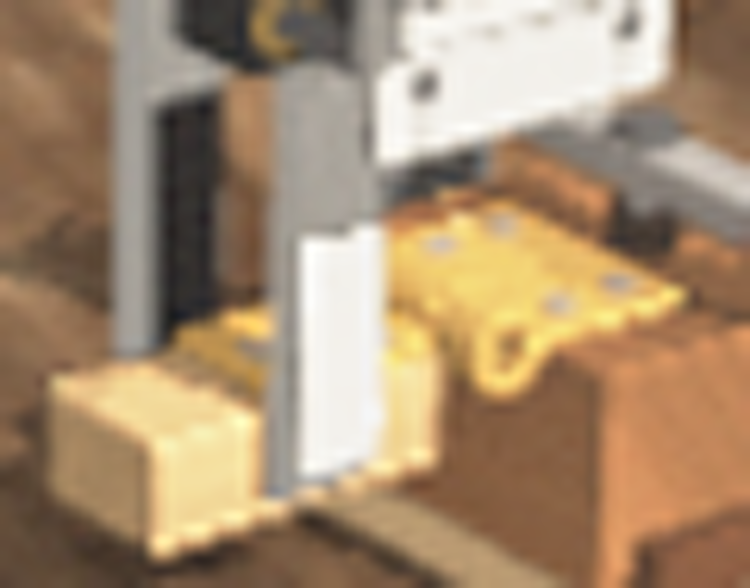

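The fixed parts in the side view are offset from prediction by (-9,-9) at the hole and (-13,-19) at the block corner. The rail corners are offset by (-13,-17) and (-7,-12), so it is one common camera bias. At about 4.7 px/mm the leaf agrees with the jamb to within about 1–2 mm. I'm handing in.

```bash
python3 - <<'E'
from station import *
o=get_obs();print(o['time_s'],o['force'],o['joint_vel'].round(4) if hasattr(o['joint_vel'],'round') else o['joint_vel'],o['grip_width']);print(hand_in())
E
```

```text
13.9833 [-0.35406637  0.6386709  -0.90731911] [-0.0025  0.0006 -0.0004 -0.001  -0.      0.0006] 0.03572826176777509
the job is handed in; nothing more can be done
None
```

I closed the clamp, picked up the pale wooden leaf, and handed the job in at 14.0 s with its knuckle held between the two jamb knuckles. The hand-in gave no verdict.

- **Clamp:** I pushed the ball down along its arc until it met its stop at about 20 N. A wrist view then showed the ball at the predicted fully-down position. I did not re-measure its angle at the end.
- **Leaf position:** The last wrist view shows the loose knuckle between the fixed ones with even gaps on both sides. The tool was within about 0.1 mm of its target pose and level.
- **Force and stillness:** The outside force was about 1 N and the joints were nearly still. The fingers stood 36 mm apart on the rail, with the grip set to 30 N.
- **Height and forward fit:** In the side view, every checked point, on both the leaf and the jamb, was shifted the same way from prediction, by 2–4 mm. I took that as camera bias. The leaf matched the jamb to about 1–2 mm, which is as fine as that view can show.
- **What I could not check:** The hole in the loose knuckle was hidden from every camera, so I never saw the holes line up directly. I kept clear of the pin, beeswax and rosin but did not re-measure them.

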